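# Seat the keyed hub on the mixer drive

### The arm

A 6-joint arm with a two-finger parallel gripper is mounted at the origin on the work surface. World frame = base frame: x ahead of the robot, y to its left, z up, the work surface at z = 0. Lengths are in m, angles in rad, forces in N, time in s.
With the tool pointing down it reaches from about 0.325 to 0.9 m from the base axis. Payload 3.5 kg.
Tool frame: the origin (TCP) lies at the very end of the fingers, on their centre line; the grasp point (between the pads) lies 19 mm behind it; z points along the fingers, x is the direction in which the jaws open and shut, and the axes are right-handed (so a half turn about z gives the same grasp; the last joint's range is limited). The gripper opens to 85 mm and grips with 20 to 120 N. Pads are 22 mm wide; open, the fingers measure 114 mm over their backs; the gripper's body (76 mm by 85 mm) begins 54 mm behind the grasp point. The pads swing forward as they close: fully open they stand 13 mm farther back than shut.
Start: joints at [1.224, 0.276, -0.026, 1.268, 0, 1.467], TCP at [0.151, 0.607, 0.231] pointing down, gripper open.
Joint ranges: [-3.12, 3.12], [-0.85, 1.88], [-1.08, 1.24], [-1.95, 2.15], [-1.57, 1.53], [-3.14, 3.14]. Speed limits (rad/s): [2.57, 2.57, 3.14, 3.14, 3.14, 3.14].

### API

Orientations are given as a 3x3 rotation matrix whose columns are the frame's x, y, z axes.
In Python, from rig import observe, grab_frame, camera_model, job_done gives the robot as it stands. The module is installed in compiled form; this text tells all that it offers.
- The arm moves only by the tool play_rows, never from a script. Its argument "plan" is one flat list of numbers, 4 for each row, row after row: the shift along the tool's x, y, z in cm, then the turn about the tool's z in degrees. In form: [dx, dy, dz, yaw, dx, dy, dz, yaw, ...]. A call has 1 to 20 rows; each row is the pose to reach, as a shift and turn from the pose commanded when the call began, along the tool's axes at that moment; what a row does not reach only later rows make up. A row lasts 1/10 s, in which the tool goes at most 50 mm and 8.59 degrees, less where a joint would pass 70% of its speed; a pose out of reach is approached as far as the arm can. A call with a gripper value outside its range is refused whole. "claw" is the finger opening in cm, from 0 to 8.54, set as the call begins (left out, the last holds). The fingers move at their own pace and stop on an object; "grip_force" is the grip in N (left out, the last holds). Time passes only in rows, so rows that repeat a pose let the fingers close. It gives the time, the measured TCP pose, the force and the opening at its end, in the units of the state.
- observe(): the state, without advancing time (a new reading comes with each control period).
- grab_frame(name): name is "scene" or "top"; returns the picture (384x512x3 uint8, red, green, blue); there is no depth.
- camera_model(name): a dict with "fx", "fy", "cx", "cy" (pixels), "R" (3x3) and "t" (3): a world point X has camera coordinates R X + t. Camera axes: x right, y down, z forward; pixel columns grow to the right and rows downward; lengths in m; the calibration is good to about 2 mm. A picture is of the moment at which its call begins. camera_model takes no time and is no camera call.
- job_done(): hands the job in, once; it reports no verdict.
The state is a dict: "clock": time; "joint_positions": joint angles; "joint_velocities": joint speeds; "effort": joint torques, N m; "tcp_pos": TCP position; "tool_rot": TCP orientation; "contact_force": force on the tool from outside, world axes, zero at the start; "ft_torque": the same for the moment, N m; "gripper_width": finger opening in m.
Only numpy, scipy, OpenCV 4.12 (cv2) and the standard library are available. Lean on these libraries where they do the work, as an engineer would, in place of code of your own. Each camera call takes 0.05 s, during which the arm holds its last target. There are 200 camera calls.

### The job

Two bench mixer drives stand side by side, each with a keyed steel hub on its upright spindle. One hub is already home; the other rides high because its two tabs rest on the drive plate instead of in the slot (keyway). Turn the high hub on its spindle until its tabs drop into the slot and it sits fully home, flat on the plate, then let go; leave the other hub where it is.

Things in the scene. Friction and masses are not known exactly. Their poses are not given: they have to be found in the camera images.
- hub: High-riding steel hub, about 0.27 kg, loose. Round flange 72 mm across, 8 thick; on it a grip bar 64 long (x), 36 wide (y), 30 high; round bore 20 across (z, up). Below the flange at +x and -x, in line with the bar: tabs 14 wide (y), 12 deep, 20 to 32 from the axis. Origin: on the axis at the flange's underside; riding, it is 12 above the plate's top, home level with it. Same after half a turn.
- drive: Fixed mixer drive under that hub: white housing 190 x 150 mm, 66 high; on it a 110 mm square metal plate, its top 86 above the bench. A slot 28 wide, 14 deep, open-ended, crosses the plate's middle along the drive's x; tabs have 7 mm spare each side (10 degrees off is fine). A fixed spindle 16 across stands centrally, tip 56 above the plate. Origin: spindle axis at bench height; z up.
- hub_home: The other hub, same shape, size and origin (underside of the flange), already home with its tabs in the slot of a second, identical drive. Leave it alone.
Things that resemble listed ones, but are neither listed nor needed, are in the scene too. Leave any blue or brown look-alike of the hub alone.

How it is judged:
At the end, for the whole second after the job is handed in: The hub that rode high sits home on its spindle: its flange underside within 4 mm of the plate's top, within 10 mm of the spindle axis, its bar within 20 degrees of the slot, level within 3.4 degrees, at rest (z of hub in the frame of drive between 0.082 and 0.09 m and horizontal distance between hub and drive below 0.01 m and angle between the x axis of hub and the x axis of drive, either way round below 0.35 rad and angle between hub's own z axis and vertical below 0.06 rad and linear speed of hub below 0.02 m/s); the robot touches nothing.
It fails at once if the hub that was already home is moved by more than 10 mm (distance of hub_home from where it was at the start of the episode above 0.01 m).
It also fails if it takes over 29 s, if anything falls off the work surface, if the arm or the gripper's body presses on something with over 40 N, if the wrist force passes 120 N, or if a joint passes its speed limit or range.

## Working session

There is one attempt and no reset: what is moved stays moved. The work goes in short steps, Python scripts to look and compute and a tool call to move; the robot and the scene stay as the last step left them, time stands still between calls to the robot, and variables do not carry over. Pictures are saved under pics/ and viewed, about 8 in all and at most 12, crops included, and the job is handed in when it is done.

Besides the shell and the picture viewer there is one more tool, called after "Call:" in YAML: its name, and indented under it one key for each argument. play_rows: Moves the arm, as the interface text tells. Its arguments: {"type":"object","properties":{"plan":{"type":"array","items":{"type":"number"}},"claw":{"type":"number"},"grip_force":{"type":"number"}},"required":["plan"]}

```bash
mkdir -p pics; python3 - <<'E'
from rig import *
import cv2,numpy as np
for n in("scene","top"):
    cv2.imwrite(f"pics/{n}1.png",grab_frame(n)[:,:,::-1])
    c=camera_model(n);print(n,c["fx"],c["cx"],c["cy"],np.round(c["R"],3).tolist(),np.round(c["t"],3), np.round(-c["R"].T@c["t"],3))
s=observe();print(s["clock"],s["tcp_pos"],np.round(s["tool_rot"],3),s["gripper_width"])
E
```

```text
scene 431.5969191555427 258.66896835454475 193.31765440563868 [[-0.359, 0.933, 0.006], [0.705, 0.276, -0.653], [-0.611, -0.23, -0.757]] [ 0.209 -0.243  1.404] [1.105 0.195 0.903]
top 420.0395298708511 254.48174099014747 192.90514839092802 [[0.006, -1.0, 0.023], [-0.981, -0.011, -0.195], [0.195, -0.022, -0.981]] [-0.081  0.485  1.066] [ 0.269 -0.052  1.141]
0.1 [0.15063931 0.60583471 0.23023752] [[ 0.241  0.97  -0.001]
 [ 0.97  -0.241 -0.002]
 [-0.002 -0.    -1.   ]] 0.08578830677059801
```

View pics/scene1.png

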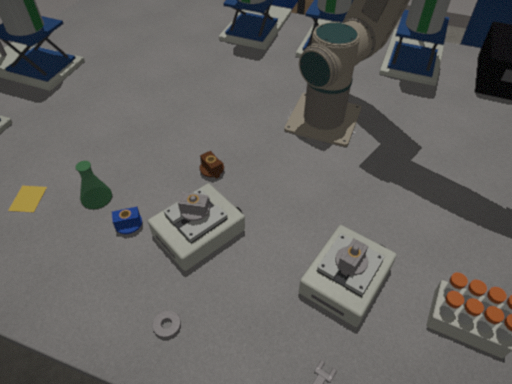

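View pics/top1.png

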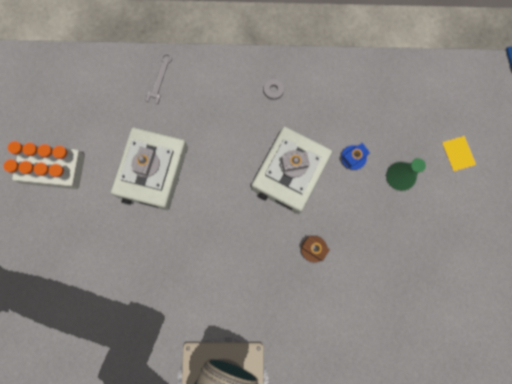

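The top view shows two drives, at about (148,167) and (293,168). The left hub's bar lies in line with its dark slot. The right hub's bar is crossed to its slot, so the right one appears to be the high hub. I'll zoom in on both.

```bash
python3 - <<'E'
import cv2,numpy as np
t=cv2.imread("pics/top1.png");s=cv2.imread("pics/scene1.png")
f=lambda a,x,y,w=100,h=96:cv2.resize(a[y:y+h,x:x+w],(400,300) if 0 else (w*4,h*4),interpolation=cv2.INTER_CUBIC)
a=np.hstack([f(t,243,120),f(s,147,175)]);cv2.imwrite("pics/crop1.png",cv2.resize(a,(800,384)))
E
```

```text
(no output)
```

View pics/crop1.png

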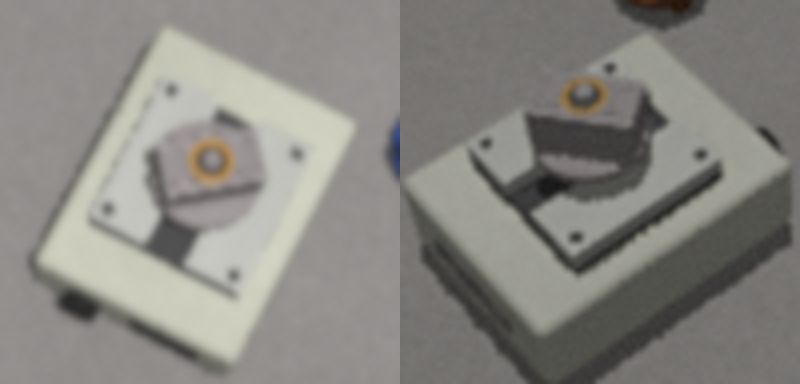

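```bash
cat >h.py <<'E'
import numpy as np
from rig import *
def ray(n,u,v,z):
    c=camera_model(n);d=c["R"].T@np.array([(u-c["cx"])/c["fx"],(v-c["cy"])/c["fy"],1]);o=-c["R"].T@c["t"]
    return o+d*(z-o[2])/d[2]
ang=lambda d:np.degrees(np.arctan2(d[1],d[0]))
E
python3 - <<'E'
from h import *
np.set_printoptions(precision=4,suppress=True)
T=lambda x,y,z:ray("top",243+(x-1.5)/4,120+(y-1.5)/4,z)
S=lambda x,y,z:ray("scene",147+(x-401.5)/4,175+(y-1.5)/4,z)
for F,n,sc,tip,e in((T,"top",[(171,90),(296,153),(234,275),(109,209)],(211,159),[(168,203),(262,179)]),
 (S,"scene",[(609,68),(700,154),(575,238),(487,144)],(585,94),[(530,115),(632,126)])):
    P=np.array([F(*p,.086) for p in sc]);print(n,"screws",P[:,:2].tolist(),"c",P.mean(0)[:2],[np.linalg.norm(P[i]-P[i-1]) for i in range(4)],[ang(P[i]-P[i-1]) for i in range(4)])
    print(" tip",F(*tip,.142)[:2],"ring",F(*tip,.136)[:2])
    a,b=[F(*p,.136) for p in e];print(" edge",a,b,np.linalg.norm(b-a),ang(b-a))
print("slot",ang(T(228,118,.086)-T(172,245,.086)))
E
```

```text
top screws [[0.6154470115480275, -0.15613298903833078], [0.57356498126038, -0.23767004984548384], [0.491605593429293, -0.19576912206033437], [0.5343721412311205, -0.11525376954217892]] c [ 0.5537 -0.1762] [np.float64(0.09079782587439991), np.float64(0.09166458828841591), np.float64(0.09204905758834714), np.float64(0.09116852308778968)] [np.float64(-26.757956918671177), np.float64(-117.18758758443897), np.float64(152.92205912453136), np.float64(62.02454007221178)]
 tip [ 0.5529 -0.175 ] ring [ 0.5546 -0.1758]
 edge [ 0.5261 -0.1488  0.136 ] [ 0.5421 -0.2073  0.136 ] 0.060725196527359825 -74.65815843371291
scene screws [[0.49456231659083194, -0.19523503952879287], [0.5363587045888916, -0.11396370020533811], [0.6188519695074133, -0.1558014382169511], [0.5760630779418797, -0.23676813084793777]] c [ 0.5565 -0.1754] [np.float64(0.09147333915040422), np.float64(0.09138910572443779), np.float64(0.09249613548060143), np.float64(0.09157780602857692)] [np.float64(152.9964397612358), np.float64(62.78405614685365), np.float64(-26.89255128045457), np.float64(-117.85534242183094)]
 tip [ 0.5593 -0.1725] ring [ 0.555  -0.1754]
 edge [ 0.5807 -0.1977  0.136 ] [ 0.5667 -0.1396  0.136 ] 0.05973938375194826 103.49883388760557
slot -23.596200354533593
```

Screw spacings are 91–92 mm and square in both views, so the points are sound.
- **Spindle axis:** about (0.555, -0.176).
- **Bar heading:** about -75.5°.
- **Slot heading:** about -27°.
- **Turn needed:** about 48° CCW seen from above.

I'll move above the hub with the jaws across the bar.

Call:
play_rows:
  plan: [-1.5, 1.3, 0, 3, -4.5, 4, 0, 8, -8, 7, 0, 14, -11.5, 10.1, 0, 20, -15.2, 13.3, 0, 26, -18.9, 16.6, 0, 32, -22.6, 19.8, 0, 38, -26.3, 23.1, 0, 44, -30, 26.3, 0, 50, -33.7, 29.6, 0, 56, -37.4, 32.8, 0, 60, -41.1, 36.1, 0, 61.5, -44.8, 39.3, 0, 61.5, -48.5, 42.6, 0, 61.5, -52.2, 45.8, 0, 61.5, -55.9, 49.1, 0, 61.5, -59.6, 52.3, 0, 61.5, -63, 55.3, 0, 61.5, -65.2, 57.2, 0, 61.5, -66.1, 58, 0, 61.5]
  claw: 7.5
  grip_force: 30

```text
clock: 2.1
tcp_pos: [0.555, -0.1776, 0.2305]
tool_rot: [[0.969, 0.248, -0.0], [0.248, -0.969, -0.0], [-0.0, 0.0, -1.0]]
contact_force: [0.0, -0.7, 0.3]
gripper_width: 0.0751
```

```bash
cat >st.py <<'E'
from h import *
np.set_printoptions(precision=4,suppress=True)
s=observe();R=np.array(s["tool_rot"]);p=np.array(s["tcp_pos"])
print(s["clock"],p,"xang",ang(R[:,0]),"w",s["gripper_width"],"F",s["contact_force"],"T",s["ft_torque"],"z",R[:,2])
print("to axis cm (tool)",100*R.T@(np.array([.555,-.1757,.107])-p))
E
python3 st.py
```

```text
2.1 [ 0.555  -0.1776  0.2305] xang 14.372893989729691 w 0.0750793501901337 F [ 0.0306 -0.6727  0.3213] T [0.0173 0.0541 0.0007] z [-0.0004 -0.0002 -1.    ]
to axis cm (tool) [ 0.0557 -0.1835 12.352 ]
```

Call:
play_rows:
  plan: [0, -0.1, 2, 0, 0, -0.1, 5, 0, 0, -0.1, 8, 0, 0, -0.1, 9.5, 0, 0, -0.1, 10.5, 0, 0, -0.1, 11, 0, 0, -0.1, 11.3, 0, 0, -0.1, 11.3, 0]

```text
clock: 2.9
tcp_pos: [0.5543, -0.174, 0.1188]
tool_rot: [[0.968, 0.251, 0.001], [0.251, -0.968, -0.0], [0.001, 0.0, -1.0]]
contact_force: [-1.3, -0.3, 0.3]
gripper_width: 0.075
```

```bash
python3 st.py; python3 - <<'E'
from h import *
import cv2
g=[]
for n,x,y in(("top",243,110),("scene",137,140)):
    a=grab_frame(n)[y:y+120,x:x+120,::-1];g.append(cv2.resize(a,(400,400),interpolation=cv2.INTER_CUBIC))
cv2.imwrite("pics/c2.png",np.hstack(g))
E
```

```text
2.9 [ 0.5543 -0.174   0.1188] xang 14.542712859188343 w 0.0749782271975849 F [-1.2765 -0.2532  0.3358] T [ 0.048   0.0277 -0.0032] z [ 0.0008 -0.0003 -1.    ]
to axis cm (tool) [0.0253 0.1851 1.1833]
```

View pics/c2.png

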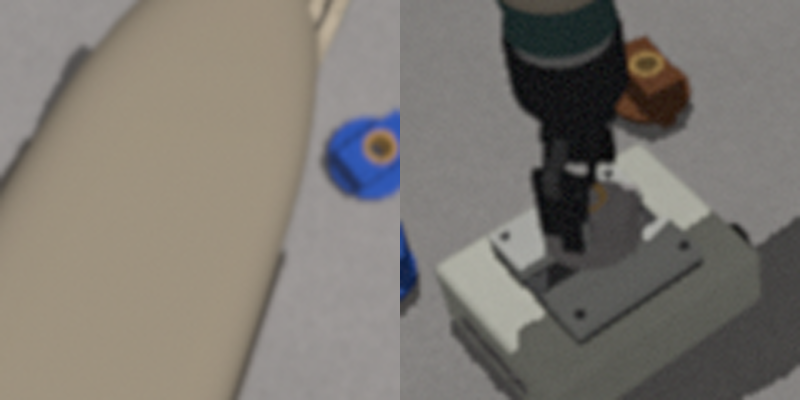

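The scene crop shows one finger in front of the bar, with the ring at (598,195) between the fingers and nothing touching. Next I go down the last centimetre and close.

Call:
play_rows:
  plan: [0, 0.1, 0.4, 0, 0, 0.1, 0.8, 0, 0, 0.1, 1.1, 0, 0, 0.1, 1.1, 0]

```text
clock: 3.4
tcp_pos: [0.5536, -0.1747, 0.1066]
tool_rot: [[0.968, 0.251, -0.001], [0.251, -0.968, 0.001], [-0.001, -0.001, -1.0]]
contact_force: [-0.3, 0.6, -0.7]
gripper_width: 0.0749
```

Call:
play_rows:
  plan: [0, 0, 0, 0, 0, 0, 0, 0, 0, 0, 0, 0, 0, 0, 0, 0, 0, 0, 0, 0, 0, 0, 0, 0, 0, 0, 0, 0, 0, 0, 0, 0]
  claw: 2.5
  grip_force: 30

```text
clock: 4.2
tcp_pos: [0.5544, -0.175, 0.1076]
tool_rot: [[0.968, 0.251, 0.001], [0.251, -0.968, -0.0], [0.001, 0.0, -1.0]]
contact_force: [0.5, 0.6, 2.8]
gripper_width: 0.0365
```

```bash
python3 st.py
```

```text
4.2 [ 0.5544 -0.175   0.1076] xang 14.532025850969639 w 0.03653726038723174 F [0.5368 0.6183 2.7677] T [ 0.0928 -0.0421 -0.044 ] z [ 0.0006 -0.0001 -1.    ]
to axis cm (tool) [0.0371 0.0814 0.0605]
```

Gripped at 36.5 mm, which matches the 36 mm bar. Now the turn: CCW seen from above is negative tool yaw.

Call:
play_rows:
  plan: [0, 0, 0, -3, 0, 0, 0, -7, 0, 0, 0, -12, 0, 0, 0, -17, 0, 0, 0, -22, 0, 0, 0, -27, 0, 0, 0, -32, 0, 0, 0, -37, 0, 0, 0, -42, 0, 0, 0, -46, 0, 0, 0, -48, 0, 0, 0, -48.5, 0, 0, 0, -48.5]

```text
clock: 5.5
tcp_pos: [0.5533, -0.1746, 0.1064]
tool_rot: [[0.454, 0.891, -0.002], [0.891, -0.454, 0.001], [-0.0, -0.002, -1.0]]
contact_force: [0.4, 0.2, -3.7]
gripper_width: 0.0361
```

```bash
python3 st.py
```

```text
5.5 [ 0.5533 -0.1746  0.1064] xang 63.002158372907566 w 0.03611750849362077 F [ 0.413   0.1852 -3.6512] T [-0.0465 -0.0001 -0.0459] z [-0.0019  0.0007 -1.    ]
to axis cm (tool) [-0.0191  0.2005 -0.0648]
```

Jaws are at 63° and the vertical force has flipped to about -3.7 N. The hub now hangs in the grip, so its tabs are over the slot. I'll lower it while gripped.

Call:
play_rows:
  plan: [0, 0.1, 0.2, 0, 0, 0.1, 0.4, 0, 0, 0.1, 0.6, 0, 0, 0.1, 0.8, 0, 0, 0.1, 1.0, 0, 0, 0.1, 1.0, 0]

```text
clock: 6.1
tcp_pos: [0.5547, -0.1753, 0.0969]
tool_rot: [[0.454, 0.891, -0.001], [0.891, -0.454, 0.0], [-0.0, -0.001, -1.0]]
contact_force: [1.4, -0.2, -3.2]
gripper_width: 0.0362
```

```bash
python3 st.py
```

```text
6.1 [ 0.5547 -0.1753  0.0969] xang 63.026393749082146 w 0.036182950734799706 F [ 1.3854 -0.1991 -3.2479] T [-0.0103  0.0148  0.0105] z [-0.0007  0.0003 -1.    ]
to axis cm (tool) [-0.0262  0.0438 -1.0119]
```

Lowered 1 cm with no contact force, so the tabs are in the slot. Next I open the jaws (the fingers swing up as they open) and lift away.

Call:
play_rows:
  plan: [0, 0, 0, 0, 0, 0, 0, 0, 0, 0, 0, 0, 0, 0, 0, 0, 0, 0, 0, 0, 0, 0, 0, 0, 0, 0, 0, 0]
  claw: 7

```text
clock: 6.8
tcp_pos: [0.5551, -0.1754, 0.0973]
tool_rot: [[0.453, 0.891, 0.0], [0.891, -0.453, -0.0], [0.0, 0.0, -1.0]]
contact_force: [0.2, 0.7, 0.3]
gripper_width: 0.0702
```

```bash
python3 st.py
```

```text
6.8 [ 0.5551 -0.1754  0.0973] xang 63.03256816436334 w 0.07016396554368677 F [0.2105 0.6746 0.3038] T [ 0.0501 -0.0024 -0.0123] z [ 0.0001 -0.     -1.    ]
to axis cm (tool) [-0.0304  0.007  -0.9667]
```

Call:
play_rows:
  plan: [0, 0, -1, 0, 0, 0, -3, 0, 0, 0, -6, 0, 0, 0, -10, 0, 0, 0, -13, 0, 0, 0, -15, 0, 0, 0, -15, 0, -12, -6, -15, 0, -12, -6, -15, 0, -12, -6, -15, 0, -12, -6, -15, 0]

```text
clock: 7.9
tcp_pos: [0.4437, -0.2563, 0.2463]
tool_rot: [[0.457, 0.889, -0.003], [0.889, -0.457, 0.001], [-0.001, -0.003, -1.0]]
contact_force: [-0.2, -0.0, -0.2]
gripper_width: 0.0697
```

```bash
python3 st.py; python3 - <<'E'
from h import *
import cv2
g=[]
for n,x,y in(("top",243,120),("scene",147,175)):
    a=grab_frame(n)[y:y+96,x:x+100,::-1];g.append(cv2.resize(a,(400,384),interpolation=cv2.INTER_CUBIC))
cv2.imwrite("pics/c3.png",np.hstack(g))
E
```

```text
7.9 [ 0.4437 -0.2563  0.2463] xang 62.77449041365968 w 0.06972549058061833 F [-0.24   -0.0356 -0.2028] T [-0.0049 -0.0264  0.016 ] z [-0.0028  0.0007 -1.    ]
to axis cm (tool) [12.2701  6.2531 13.907 ]
```

View pics/c3.png

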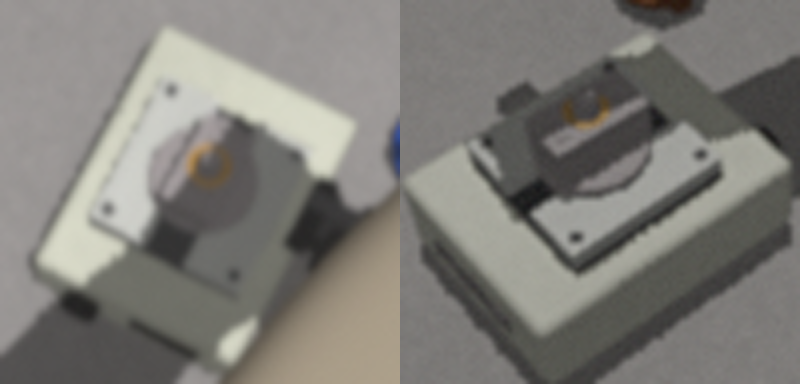

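The bar now lies along the slot in both views and the flange is flush with the plate. The ring centre moved to top (209,165) and scene (586,106). I'll triangulate its height before handing in.

```bash
python3 - <<'E'
from h import *
from scipy.optimize import minimize_scalar
for lab,t,s in(("before",(211,160),(585,95)),("after",(209,165),(586,107))):
    A=lambda z:ray("top",243+(t[0]-1.5)/4,120+(t[1]-1.5)/4,z);B=lambda z:ray("scene",147+(s[0]-401.5)/4,175+(s[1]-1.5)/4,z)
    m=minimize_scalar(lambda z:np.linalg.norm(A(z)-B(z)),bounds=(.08,.2),method="bounded");print(lab,m.x,m.fun,A(m.x),B(m.x))
S=lambda x,y:ray("scene",147+(x-401.5)/4,175+(y-1.5)/4,.124)
print("bar",ang(S(649,98)-S(545,153)),np.linalg.norm(S(649,98)-S(545,153)))
E
```

```text
before 0.1342174933204564 2.2251321833102954e-05 [ 0.55443203 -0.17597544  0.13421749] [ 0.55442565 -0.17595412  0.13421749]
after 0.12310815020409047 0.0006083589218533698 [ 0.55430721 -0.17603733  0.12310815] [ 0.55451331 -0.17660971  0.12310815]
bar 147.339233478448 0.0700177436747917
```

The ring dropped from 0.134 to 0.123 m (home should be 0.124), centred on the spindle. The bar is at about 147° against the slot's 153°, inside tolerance.

```bash
python3 -c "
from rig import *
print(job_done())"
```

```text
the job is handed in; nothing more can be done
None
```

The high hub is now home on its spindle, and I handed the job in at about 8 s on the clock. I gripped its bar (36.5 mm measured), turned it about 48.5° counter-clockwise seen from above, lowered it 1 cm, let go and moved the arm clear.

**Last checks:**
- **Height:** the bore ring at the top of the bar triangulates to 0.123 m, against 0.124 m expected at home. It was 0.134 m before.
- **Position:** the ring lies within about 1–2 mm of the measured spindle axis.
- **Bar direction:** the jaws let go with the bar along the slot. A rough reading of one bar edge afterwards was about 6° off the slot. That edge also measured 70 mm instead of 64, so the reading is poor, but it is well inside the 20° limit.
- **Contact:** the force on the tool after the arm moved away was about 0.3 N, which is noise.

I did not measure the hub's level separately, though it looked flat on the plate in both views. I did not re-measure the other hub at the end either; the tool never came down near it.

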